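Tuck a picture frame's back under its tabs and hold it pressed flat

ROBOT

A 6-joint arm with a two-finger parallel gripper is mounted at the origin on the work surface. World frame = base frame: x ahead of the robot, y to its left, z up, the work surface at z = 0. Lengths are in m, angles in rad, forces in N, time in s.
With the tool pointing down it reaches from about 0.425 to 0.95 m from the base axis. Payload 3.5 kg.
Tool frame: the origin (TCP) lies at the very end of the fingers, on their centre line; the grasp point (between the pads) lies 19 mm behind it; z points along the fingers, y is the direction in which the jaws open and shut (so a half turn about z gives the same grasp; the last joint's range is limited). The gripper opens to 85 mm and grips with 20 to 120 N. Pads are 22 mm wide; open, the fingers measure 114 mm over their backs; the gripper's body (76 mm by 85 mm) begins 54 mm behind the grasp point. The pads swing forward as they close: fully open they stand 13 mm farther back than shut.
Start: joints at [0.954, 0.286, 1.577, -0, 1.279, -0.15], TCP at [0.304, 0.603, 0.231] pointing down, gripper open.
Joint ranges: [-2.77, 2.77], [-0.9, 2.22], [0.21, 2.48], [-1.53, 4.67], [0.24, 2.81], [-2.84, 2.84]. Speed limits (rad/s): [2.79, 2.79, 3.14, 3.14, 3.14, 3.14].

INTERFACE

Orientations are given as a unit quaternion [x, y, z, w].
In Python, from station import r, cams, ticket gives the robot as it stands.
- The arm moves only by the tool play_rows, never from a script. Its argument "plan" is a list of rows, each an object of numbers: "hand": the opening, from -1 (shut) to 1 (fully open); "tx", "ty", "tz": the shift along the tool's x, y, z in cm; "rx", "ry", "rz": the turn, a rotation vector about the tool's x, y, z in rad. A call has 1 to 12 rows; each row is the pose to reach, as a shift and turn from the pose commanded when the call began, along the tool's axes at that moment; what a row does not reach only later rows make up. A row lasts 1/10 s, in which the tool goes at most 50 mm and 8.59 degrees, less where a joint would pass 70% of its speed; a pose out of reach is approached as far as the arm can. A call with a gripper value outside its range is refused whole. The fingers move at their own pace and stop on an object; "force" is the grip in N (left out, the last holds). Time passes only in rows, so rows that repeat a pose let the fingers close. It gives the time, the measured TCP pose, the force and the opening at its end, in the units of the state.
- r.sense(): the state, without advancing time (a new reading comes with each control period).
- cams.grab_frame(name): name is "scene" or "top"; returns the picture (420x560x3 uint8, blue, green, red); there is no depth.
- cams.get_calibration(name): a dict with "intrinsics" (3x3 intrinsics, pixels), "R" (3x3) and "t" (3): a world point X has camera coordinates R X + t. Camera axes: x right, y down, z forward; pixel columns grow to the right and rows downward; lengths in m; the calibration is good to about 2 mm. A picture is of the moment at which its call begins. get_calibration takes no time and is no camera call.
- ticket.hand_in(): hands the job in, once; it reports no verdict.
Trained networks look in the newest picture that a camera, given by its name, has taken for a name from the list of things; names that differ only in an ending like _2 or _b are one class to them, and where a whole thing is asked for, a point or a joint stands for the part that bears it (a point fixed in the world has none). Each returns a list of dicts, best first, with "confidence" (0 to 1); they miss things now and then, are a little off and sometimes report something else, mostly with a low value. They report only what shows in the picture. A call takes as long as a camera call. They do not tell look-alikes from the thing itself.
- cams.masks_of(name, camera): "mask" (420x560 bool, what is visible of it) and "centre" ([column, row] in pixels, amid what is visible of it).
- cams.mark_of(name, camera): "centre" ([column, row] in pixels: a listed point, or the origin of a listed thing).
The state is a dict: "time_s": time; "joint_pos": joint angles; "qd": joint speeds; "effort": joint torques, N m; "eef_pos": TCP position; "tcp_rot": TCP orientation; "ft_force": force on the tool from outside, world axes, zero at the start; "torque": the same for the moment, N m; "width": finger opening in m.
Only numpy, scipy, OpenCV 4.12 (cv2) and the standard library are available. Lean on these libraries where they do the work, as an engineer would, in place of code of your own. Each camera call takes 0.05 s, during which the arm holds its last target. There are 200 camera calls.

TASK

The picture frame lies face down, glass and picture already in: tuck the foot edge of the loose backboard (the short edge that the folded stand strut's free tip points to) fully in under the two steel tabs bent over the frame's opening, without prying those tabs up, then lay the board down flat on the back of the picture inside the frame. Finish while still holding the board and pressing it down firmly, though not hard enough to crack the glass, so that the other tabs could be bent over it: do not let go. Keep the frame where it lies and leave the other things on the table alone.

Things in the scene. Friction and masses are not known exactly. Their poses are not given: they have to be found in the camera images.
- frame: Wooden picture frame, face down: 223 (x) x 172 (y) x 18 mm, 0.56 kg, loose: slides under a push of a few N. Origin: centre of underside; z up. Moulding 20 mm wide round a straight-walled recess 183 (x) x 132 (y) mm. Foot end, nearer the robot: inner wall at x = -91.5 mm, with the two tabs bent over the recess. Four other tabs stand upright, flush with the head and side walls, up to 27 mm.
- picture: The back of the picture (white card over glass), fixed in the frame: the flat floor of the recess, 8 mm above the table, 10 mm below the moulding's top. Origin and axes coincide with the frame's.
- foot_wall (a point): Middle of the foot of the recess's inner wall at the foot end, at the level of the picture's back (frame coordinates -91.5, 0, 8 mm); axes as the frame's.
- tab_left (a joint): Angle (rad) by which the steel tab at frame y = +35 mm is bent up; 0 = level, as it starts. Each tab is 14 mm wide (y), 1.6 mm thick and reaches 9 mm from the foot wall into the recess (to frame +x), its underside 7 mm above the picture's back. Springy: about 3.3 N up at its tip bends it 0.1 rad.
- tab_right (a joint): The same for the equal tab at frame y = -35 mm.
- back: Loose backboard, pale, 178 (x) x 127 (y) x 4 mm, 0.12 kg, strut side up. Origin: centre of underside; z up. On top lies the dark folded stand strut, fixed: x -70 to +46, y -20 to +20 mm, 6 mm thick (top 10 mm above underside); grip it across its 40 mm with the fingertips at the board. Foot edge at x = -89 mm; hinge plate and hanging loop at the head end (+x).
- strut_grip (a point): Point on top of the strut, on its centre line, near the board's centre of mass (board coordinates -10, 0, 10 mm); axes as the board's.
- foot_left (a point): Lower corner of the board's foot edge at board coordinates (-89, +63.5, 0) mm.
- foot_right (a point): Lower corner of the board's foot edge at board coordinates (-89, -63.5, 0) mm.
- jar: Bystander: open glass jar holding two brushes, 80 mm across, 105 mm high (brushes to 200 mm). Origin: centre of its underside.
- plate: Bystander: white plastic plate, 190 mm across, 18 mm high. Origin: centre of its underside.
- brush: Bystander: paint brush 220 mm long, lying along its x.
- tape: Bystander: roll of paper tape, 90 mm across, 25 mm high. Origin: centre of its underside.
Mind the look-alikes: they are no part of the job. Of the things that look like the back, take the one that is farthest to the robot's left at the start.

How it is judged:
By the outcome, as a careful person would: the job done as asked, in the order asked, and still so for the second after the job is handed in, while the arm keeps its last pose, push and grip.
It also fails if it takes over 42 s, if anything falls off the work surface, if the arm or the gripper's body presses on something with over 40 N, if the wrist force passes 120 N, or if a joint passes its speed limit or range.

## Working session

There is one attempt and no reset: what is moved stays moved. The work goes in short steps, Python scripts to look and compute and a tool call to move; the robot and the scene stay as the last step left them, time stands still between calls to the robot, and variables do not carry over. Pictures are saved under pics/ and viewed, about 8 in all and at most 12, crops included, and the job is handed in when it is done.

Besides the shell and the picture viewer there is one more tool, called after "Call:" in YAML: its name, and indented under it one key for each argument. play_rows: Moves the arm, as the interface text tells. Its arguments: {"type":"object","properties":{"plan":{"type":"array"},"force":{"type":"number"}},"required":["plan"]}

```bash
mkdir -p pics; ls; cat > h.py <<'E'
import numpy as np, cv2
from scipy.spatial.transform import Rotation as Ro
from station import r, cams, ticket
def cal(n):
    c=cams.get_calibration(n); return np.array(c["intrinsics"]),np.array(c["R"]),np.array(c["t"])
def ray(n,px,z):
    K,R,t=cal(n); d=R.T@np.linalg.inv(K)@np.array([px[0],px[1],1.]); o=-R.T@t
    return o+d*(z-o[2])/d[2]
def proj(n,X):
    K,R,t=cal(n); p=K@(R@np.asarray(X,float)+t); return p[:2]/p[2]
E
python3 - <<'E'
from h import *
s=r.sense(); print({k:np.round(v,3) for k,v in s.items()})
for n in("scene","top"):
    cv2.imwrite(f"pics/{n}0.png",cams.grab_frame(n)); K,R,t=cal(n); print(n,K[0,0],np.round(-R.T@t,3),np.round(R[2],2))
for n,z in(("back",0.0),("strut_grip",0.01),("foot_left",0),("foot_right",0),("frame",0),("foot_wall",.008),("tab_left",.015),("tab_right",.015)):
    for c in ("top","scene"):
        for d in cams.mark_of(n,c)[:4]: print(n,c,round(d["confidence"],2),np.round(d["centre"]),np.round(ray(c,d["centre"],z),3))
E
```

```text
pics
{'time_s': np.float64(0.0), 'joint_pos': array([ 0.954,  0.287,  1.578, -0.   ,  1.279, -0.15 ]), 'qd': array([-0.001,  0.001,  0.   , -0.   , -0.   ,  0.   ]), 'effort': array([ 1.0000e-03, -4.0598e+01, -2.9263e+01, -0.0000e+00,  6.0000e-03,
        0.0000e+00]), 'eef_pos': array([0.303, 0.602, 0.23 ]), 'tcp_rot': array([ 0.231,  0.973, -0.001, -0.   ]), 'ft_force': array([ 0.719, -1.123,  0.443]), 'torque': array([0.005, 0.006, 0.021]), 'width': np.float64(0.086)}
scene 408.4038334364154 [1.013 0.462 1.107] [-0.4  -0.37 -0.84]
top 383.68262016918396 [0.4   0.015 1.138] [ 0.11  0.01 -0.99]
back top 0.73 [355. 120.] [ 0.813 -0.192  0.   ]
back top 0.38 [281. 130.] [0.782 0.035 0.   ]
back scene 0.89 [307. 263.] [0.56  0.171 0.   ]
back scene 0.85 [279. 136.] [ 0.248 -0.243  0.   ]
back scene 0.77 [165. 242.] [ 0.81  -0.191  0.   ]
strut_grip top 0.66 [230. 207.] [0.541 0.184 0.01 ]
strut_grip top 0.66 [383. 310.] [ 0.247 -0.264  0.01 ]
strut_grip top 0.58 [356. 117.] [ 0.82  -0.192  0.01 ]
strut_grip scene 0.76 [314. 259.] [0.54  0.179 0.01 ]
strut_grip scene 0.59 [162. 242.] [ 
[... 478 characters left out ...]
3.  88.] [ 0.915 -0.219  0.   ]
foot_right top 0.65 [245. 237.] [0.453 0.137 0.   ]
foot_right top 0.6 [201. 221.] [0.499 0.271 0.   ]
foot_right scene 0.77 [252. 132.] [ 0.303 -0.326  0.   ]
foot_right scene 0.71 [131. 257.] [ 0.913 -0.222 -0.   ]
foot_right scene 0.66 [323. 234.] [0.452 0.139 0.   ]
frame top 0.98 [335. 207.] [ 0.545 -0.129  0.   ]
frame scene 0.84 [241. 198.] [ 0.536 -0.14   0.   ]
foot_wall top 0.87 [336. 239.] [ 0.448 -0.131  0.008]
foot_wall scene 0.94 [264. 184.] [ 0.446 -0.126  0.008]Traceback (most recent call last):
  File "<stdin>", line 7, in <module>
ValueError: it knows: back, brush, foot_left, foot_right, foot_wall, frame, jar, picture, plate, strut_grip, tape
```

View pics/top0.png

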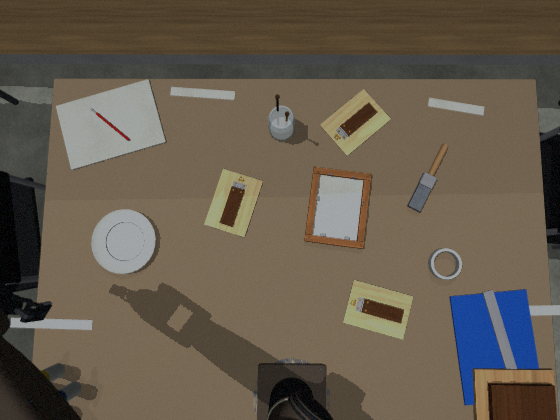

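View pics/scene0.png

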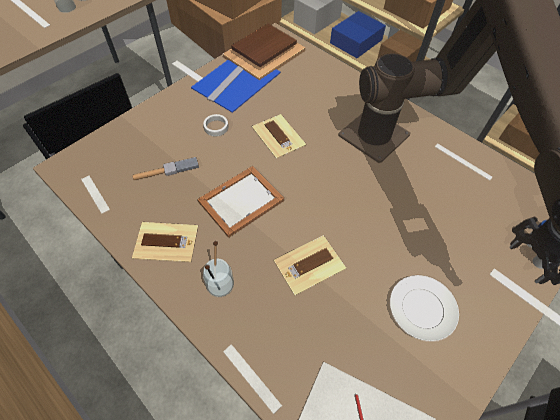

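The top image shows three backboards: (235,202), (355,120) and (378,310). The one farthest to the robot's left is (235,202), y≈+0.18, so I'll take that one. Its strut tip points to the near side. The frame is at (338,208), with its tabs at the near end.

```bash
cat >> h.py <<'E'
def pts_world(n,mask,z):
    cs=max(cv2.findContours(mask.astype(np.uint8),cv2.RETR_EXTERNAL,cv2.CHAIN_APPROX_NONE)[0],key=cv2.contourArea)
    hull=cv2.convexHull(cs)[:,0].astype(float)
    return np.array([ray(n,p,z)[:2] for p in hull])
def rect(P):
    (c,s,a)=cv2.minAreaRect((P*1000).astype(np.float32)); 
    if s[0]<s[1]: s=s[::-1]; a+=90
    a=(a+90)%180-90
    return np.round(c,1),np.round(s,1),round(a,2)
E
python3 - <<'E'
from h import *
for c in("top","scene"):
    im=cams.grab_frame(c)
    for n,z,ref in(("back",.004,(.555,.18)),("frame",.018,(.54,-.13)),("picture",.008,(.54,-.13))):
        for d in cams.masks_of(n,c):
            P=pts_world(c,d["mask"],z)
            if np.hypot(*(P.mean(0)-ref))<.06: print(c,n,round(d["confidence"],2),*rect(P))
    for nm,z,a,b in(("board",.004,(18,50,110),(38,255,255)),("white",.008,(0,0,140),(180,45,255))):
        m=cv2.inRange(cv2.cvtColor(im,cv2.COLOR_BGR2HSV),a,b)
        k,l,st,ce=cv2.connectedComponentsWithStats(m)
        for i in range(1,k):
            if st[i,4]>300:
                P=pts_world(c,l==i,z)
                for ref in((.555,.18),(.54,-.13)):
                    if np.hypot(*(P.mean(0)-ref))<.06: print(c,nm,*rect(P))
    for q,(x,y) in(("b",(.555,.18)),("f",(.545,-.13)) ):
        u,v=proj(c,(x,y,0)).astype(int); cv2.imwrite(f"pics/{c}_{q}.png",cv2.resize(im[v-50:v+50,u-65:u+65],None,fx=4,fy=4,interpolation=cv2.INTER_CUBIC))
a,b=[cv2.imread(f"pics/{c}_b.png") for c in("top","scene")];f,g=[cv2.imread(f"pics/{c}_f.png") for c in("top","scene")]
cv2.imwrite("pics/m1.png",cv2.resize(np.vstack([np.hstack([a,b]),np.hstack([f,g])]),(780,600)))
E
```

```text
top back 0.8 [558.4 175.6] [178.8 128.1] -17.79
top frame 0.94 [ 542.7 -135.7] [227.1 175.1] -6.99
top picture 0.68 [ 544.1 -134.6] [182.2 132.9] -7.09
top board [570.1 183.7] [296.4 201.7] -20.17
top white [ 544.  -136.3] [180.9 127.5] -7.08
scene back 0.9 [558.7 176.1] [176.1 129.2] -16.55
scene frame 0.68 [ 547.3 -130.1] [224.7 180.7] -7.2
scene picture 0.89 [ 542.5 -134.8] [180.1 126.6] -7.56
scene board [558.4 178. ] [179.5 129.3] -17.08
scene white [ 541.5 -135.5] [183.1 127.4] -7.62
```

View pics/m1.png

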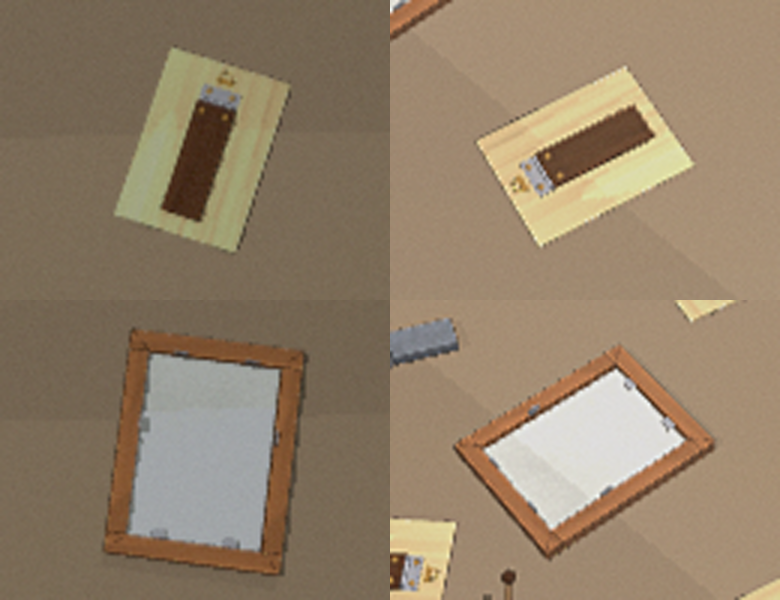

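```bash
cat >> h.py <<'E'
def target(yaw_deg,pitch_deg=0):
    # tool y parallel to board y (either sign), tool z down; pitch>0: board foot down/head up
    b=Ro.from_euler('z',yaw_deg,degrees=True)*Ro.from_euler('y',-pitch_deg,degrees=True)
    now=Ro.from_quat(r.sense()["tcp_rot"])
    o=[b*Ro.from_matrix(np.diag([s,-s,-1.])) for s in(1,-1)]
    return min(o,key=lambda q:(now.inv()*q).magnitude())
def go(pos,q):
    s=r.sense(); now=Ro.from_quat(s["tcp_rot"])
    d=now.inv().apply(np.array(pos)-s["eef_pos"])*100; rv=(now.inv()*q).as_rotvec()
    print("t(cm)",np.round(d,2),"r",np.round(rv,4),"tool axes:\n",np.round(now.as_matrix(),3))
E
python3 - <<'E'
from h import *
go((.549,.179,.05),target(-17.2))
E
```

```text
t(cm) [-40.98 -26.81  18.13] r [-0.     -0.     -0.1666] tool axes:
 [[-0.893  0.45  -0.   ]
 [ 0.45   0.893 -0.   ]
 [ 0.    -0.    -1.   ]]
```

Call:
play_rows:
  plan:
    - {"hand": 0.25, "tx": -41, "ty": -26.8, "tz": 13, "rz": -0.167}
    - {"hand": 0.25, "tx": -41, "ty": -26.8, "tz": 13, "rz": -0.167}
    - {"hand": 0.25, "tx": -41, "ty": -26.8, "tz": 13, "rz": -0.167}
    - {"hand": 0.25, "tx": -41, "ty": -26.8, "tz": 13, "rz": -0.167}
    - {"hand": 0.25, "tx": -41, "ty": -26.8, "tz": 13, "rz": -0.167}
    - {"hand": 0.25, "tx": -41, "ty": -26.8, "tz": 13, "rz": -0.167}
    - {"hand": 0.25, "tx": -41, "ty": -26.8, "tz": 13, "rz": -0.167}
    - {"hand": 0.25, "tx": -41, "ty": -26.8, "tz": 13, "rz": -0.167}
    - {"hand": 0.25, "tx": -41, "ty": -26.8, "tz": 13, "rz": -0.167}
    - {"hand": 0.25, "tx": -41, "ty": -26.8, "tz": 13, "rz": -0.167}
    - {"hand": 0.25, "tx": -41, "ty": -26.8, "tz": 17.5, "rz": -0.167}
    - {"hand": 0.25, "tx": -41, "ty": -26.8, "tz": 17.5, "rz": -0.167}
  force: 60

```text
validation failed for argument at $.pl...
```

```bash
python3 - <<'E'
from h import *
go((.549,.179,.02),target(-17.2)); s=r.sense(); print(s["eef_pos"],s["width"],s["ft_force"])
c="scene"; im=cams.grab_frame(c); u,v=proj(c,(.555,.18,.02)).astype(int); cv2.imwrite("pics/g1.png",cv2.resize(im[v-70:v+60,u-85:u+85],None,fx=4,fy=4,interpolation=cv2.INTER_CUBIC))
E
```

```text
t(cm) [-40.98 -26.81  21.13] r [-0.     -0.     -0.1666] tool axes:
 [[-0.893  0.45  -0.   ]
 [ 0.45   0.893 -0.   ]
 [ 0.    -0.    -1.   ]]
[0.30370419 0.60279071 0.23130102] 0.08565990253578291 [ 0.75261554  0.02466073 -0.09942685]
```

View pics/g1.png

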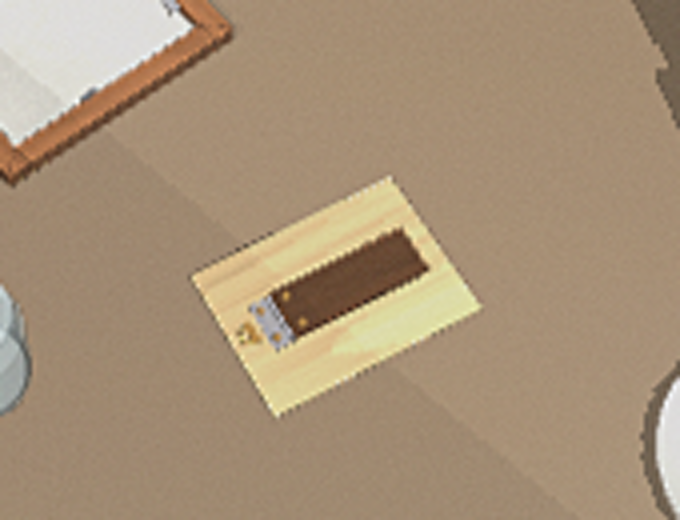

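The crop (picture 4) shows the chosen board, strut tip toward the robot at about (430,265). The arm hasn't moved because the call was refused. The likely cause is missing keys, so I'll resend with every key in each row.

Call:
play_rows:
  plan:
    - {"hand": 0.25, "tx": -41, "ty": -26.8, "tz": 13, "rx": 0, "ry": 0, "rz": -0.167}
    - {"hand": 0.25, "tx": -41, "ty": -26.8, "tz": 13, "rx": 0, "ry": 0, "rz": -0.167}
    - {"hand": 0.25, "tx": -41, "ty": -26.8, "tz": 13, "rx": 0, "ry": 0, "rz": -0.167}
    - {"hand": 0.25, "tx": -41, "ty": -26.8, "tz": 13, "rx": 0, "ry": 0, "rz": -0.167}
    - {"hand": 0.25, "tx": -41, "ty": -26.8, "tz": 13, "rx": 0, "ry": 0, "rz": -0.167}
    - {"hand": 0.25, "tx": -41, "ty": -26.8, "tz": 13, "rx": 0, "ry": 0, "rz": -0.167}
    - {"hand": 0.25, "tx": -41, "ty": -26.8, "tz": 13, "rx": 0, "ry": 0, "rz": -0.167}
    - {"hand": 0.25, "tx": -41, "ty": -26.8, "tz": 13, "rx": 0, "ry": 0, "rz": -0.167}
    - {"hand": 0.25, "tx": -41, "ty": -26.8, "tz": 13, "rx": 0, "ry": 0, "rz": -0.167}
    - {"hand": 0.25, "tx": -41, "ty": -26.8, "tz": 13, "rx": 0, "ry": 0, "rz": -0.167}
    - {"hand": 0.25, "tx": -41, "ty": -26.8, "tz": 17.5, "rx": 0, "ry": 0, "rz": -0.167}
    - {"hand": 0.25, "tx": -41, "ty": -26.8, "tz": 17.5, "rx": 0, "ry": 0, "rz": -0.167}
  force: 60

```text
time_s: 2.35
eef_pos: [0.5455, 0.1763, 0.0503]
tcp_rot: [0.151, 0.988, -0.002, -0.006]
ft_force: [-1.8, 0.4, -0.3]
width: 0.0532
```

```bash
python3 - <<'E'
from h import *
go((.549,.179,.02),target(-17.2)); s=r.sense(); print(s["eef_pos"],s["width"],s["ft_force"])
c="scene"; im=cams.grab_frame(c); u,v=proj(c,(.555,.18,.02)).astype(int); cv2.imwrite("pics/g2.png",cv2.resize(im[v-70:v+60,u-85:u+85],None,fx=4,fy=4,interpolation=cv2.INTER_CUBIC))
E
```

```text
t(cm) [-0.29  0.38  3.02] r [-0.0053 -0.011  -0.0032] tool axes:
 [[-0.954  0.299 -0.012]
 [ 0.299  0.954 -0.002]
 [ 0.011 -0.005 -1.   ]]
[0.5454765  0.1762514  0.05027692] 0.05315284339985053 [-1.78202246  0.37872339 -0.3310243 ]
```

View pics/g2.png

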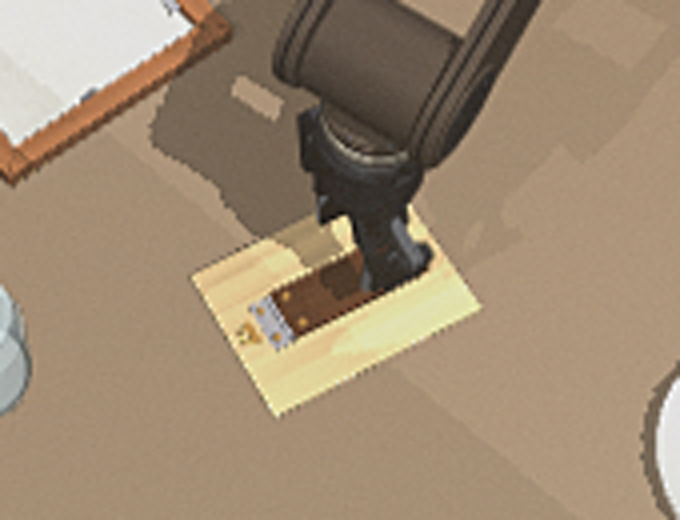

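Call:
play_rows:
  plan:
    - {"hand": 0.2, "tx": 0, "ty": 0, "tz": 1.5, "rx": 0, "ry": 0, "rz": 0}
    - {"hand": 0.2, "tx": 0, "ty": 0, "tz": 3, "rx": 0, "ry": 0, "rz": 0}
    - {"hand": 0.2, "tx": 0, "ty": 0, "tz": 3, "rx": 0, "ry": 0, "rz": 0}
    - {"hand": 0.2, "tx": 0, "ty": 0, "tz": 3, "rx": 0, "ry": 0, "rz": 0}
  force: 60

```text
time_s: 2.8
eef_pos: [0.549, 0.1797, 0.0265]
tcp_rot: [0.149, 0.989, 0.0, 0.0]
ft_force: [0.4, -0.5, 0.5]
width: 0.0508
```

```bash
python3 - <<'E'
from h import *
go((.549,.179,.02),target(-17.2)); s=r.sense(); print(s["eef_pos"],s["width"],s["ft_force"],s["qd"])
E
```

```text
t(cm) [-0.02 -0.07  0.65] r [0.     0.     0.0017] tool axes:
 [[-0.956  0.294  0.   ]
 [ 0.294  0.956  0.   ]
 [-0.     0.    -1.   ]]
[0.54900343 0.17970408 0.02646378] 0.05082899160804901 [ 0.35328873 -0.47259405  0.53707087] [-0.00410256 -0.01238872 -0.01434612 -0.00297908 -0.00108581  0.00034455]
```

Call:
play_rows:
  plan:
    - {"hand": 0.15, "tx": 0, "ty": -0.1, "tz": 0.8, "rx": 0, "ry": 0, "rz": 0}
    - {"hand": 0.15, "tx": 0, "ty": -0.1, "tz": 1.6, "rx": 0, "ry": 0, "rz": 0}
    - {"hand": 0.15, "tx": 0, "ty": -0.1, "tz": 1.9, "rx": 0, "ry": 0, "rz": 0}
    - {"hand": 0.15, "tx": 0, "ty": -0.1, "tz": 1.9, "rx": 0, "ry": 0, "rz": 0}

```text
time_s: 3.2
eef_pos: [0.5483, 0.1779, 0.0064]
tcp_rot: [0.149, 0.989, -0.0, -0.001]
ft_force: [0.3, 0.3, 0.1]
width: 0.0492
```

Call:
play_rows:
  plan:
    - {"hand": 0.1, "tx": 0, "ty": 0, "tz": 0.15, "rx": 0, "ry": 0, "rz": 0}
    - {"hand": 0.1, "tx": 0, "ty": 0, "tz": 0.3, "rx": 0, "ry": 0, "rz": 0}
    - {"hand": 0.1, "tx": 0, "ty": 0, "tz": 0.3, "rx": 0, "ry": 0, "rz": 0}

```text
time_s: 3.5
eef_pos: [0.549, 0.178, 0.0043]
tcp_rot: [0.149, 0.989, -0.0, -0.0]
ft_force: [1.0, -0.2, -0.3]
width: 0.047
```

Call:
play_rows:
  plan:
    - {"hand": 0.1, "tx": 0, "ty": 0, "tz": 0.1, "rx": 0, "ry": 0, "rz": 0}
    - {"hand": 0.1, "tx": 0, "ty": 0, "tz": 0.2, "rx": 0, "ry": 0, "rz": 0}
    - {"hand": 0.1, "tx": 0, "ty": 0, "tz": 0.2, "rx": 0, "ry": 0, "rz": 0}

```text
time_s: 3.8
eef_pos: [0.5489, 0.178, 0.0022]
tcp_rot: [0.149, 0.989, -0.0, -0.0]
ft_force: [-0.4, -0.2, 0.5]
width: 0.0471
```

Call:
play_rows:
  plan:
    - {"hand": -0.05, "tx": 0, "ty": 0, "tz": 0, "rx": 0, "ry": 0, "rz": 0}
    - {"hand": -0.2, "tx": 0, "ty": 0, "tz": 0, "rx": 0, "ry": 0, "rz": 0}
    - {"hand": -0.3, "tx": 0, "ty": 0, "tz": 0, "rx": 0, "ry": 0, "rz": 0}
    - {"hand": -0.3, "tx": 0, "ty": 0, "tz": 0, "rx": 0, "ry": 0, "rz": 0}
  force: 80

```text
time_s: 4.2
eef_pos: [0.5496, 0.1782, 0.0033]
tcp_rot: [0.149, 0.989, 0.0, 0.001]
ft_force: [-1.6, 0.5, 5.3]
width: 0.0369
```

Call:
play_rows:
  plan:
    - {"hand": -0.3, "tx": 0, "ty": 0, "tz": -0.1, "rx": 0, "ry": 0, "rz": 0}
    - {"hand": -0.3, "tx": 0, "ty": 0, "tz": -1, "rx": 0, "ry": 0, "rz": 0}
    - {"hand": -0.3, "tx": 0, "ty": 0, "tz": -3, "rx": 0, "ry": 0, "rz": 0}
    - {"hand": -0.3, "tx": 0, "ty": 0, "tz": -6, "rx": 0, "ry": 0, "rz": 0}
    - {"hand": -0.3, "tx": 0, "ty": 0, "tz": -8, "rx": 0, "ry": 0, "rz": 0}
    - {"hand": -0.3, "tx": 0, "ty": 0, "tz": -8, "rx": 0, "ry": 0, "rz": 0}

```text
time_s: 4.8
eef_pos: [0.5512, 0.1783, 0.0858]
tcp_rot: [0.149, 0.989, 0.001, 0.003]
ft_force: [0.4, -0.4, -0.9]
width: 0.0374
```

```bash
python3 - <<'E'
from h import *
s=r.sense(); print(s["eef_pos"],s["width"],s["ft_force"],s["torque"])
# board vs pose now
for c in("top","scene"):
    im=cams.grab_frame(c); u,v=proj(c,(.555,.18,.08)).astype(int); cv2.imwrite(f"pics/l_{c}.png",cv2.resize(im[v-65:v+65,u-85:u+85],(400,300),interpolation=cv2.INTER_CUBIC))
cv2.imwrite("pics/l.png",np.hstack([cv2.imread(f"pics/l_{c}.png") for c in("top","scene")]))
go((.52,-.13,.09),target(-7.2,8))
E
```

```text
[0.55124399 0.17831138 0.08582048] 0.037422090977103875 [ 0.44459507 -0.43234361 -0.91236943] [1.98600981e-02 1.72125376e-02 5.60626412e-05]
t(cm) [ -6.37 -30.26  -0.8 ] r [-0.0124 -0.1396 -0.1738] tool axes:
 [[-0.955  0.295 -0.   ]
 [ 0.295  0.955 -0.   ]
 [ 0.    -0.    -1.   ]]
```

View pics/l.png

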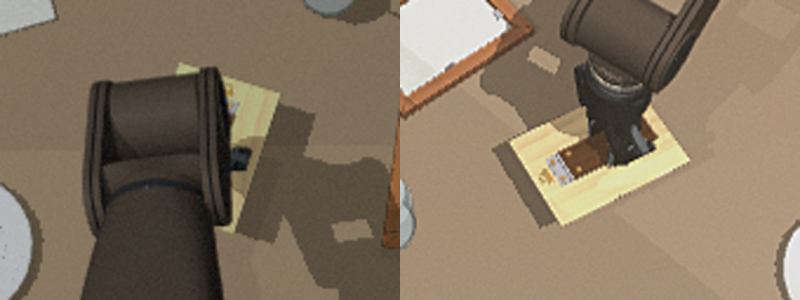

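```bash
cat >> h.py <<'E'
FC=np.array([.543,-.1353,0]); FY=-7.2; TB=np.array([.0794,0,.0033])  # TCP from foot edge (lower), board axes
def place(xf,zf,pitch,yaw=FY,yf=0.):
    F=Ro.from_euler('z',FY,degrees=True); B=Ro.from_euler('z',yaw,degrees=True)*Ro.from_euler('y',-pitch,degrees=True)
    p=FC+F.apply([xf/1e3,yf/1e3,zf/1e3])+B.apply(TB); print("tcp target",np.round(p,4)); go(p,target(yaw,pitch))
E
python3 - <<'E'
from h import *
place(-78,43,8)
E
```

```text
tcp target [ 0.5432 -0.1353  0.0573]
t(cm) [ -8.74 -30.08   2.47] r [-0.0124 -0.1396 -0.1738] tool axes:
 [[-0.955  0.295 -0.   ]
 [ 0.295  0.955 -0.   ]
 [ 0.    -0.    -1.   ]]
```

Call:
play_rows:
  plan:
    - {"hand": -0.3, "tx": -1.5, "ty": -5, "tz": 0, "rx": -0.002, "ry": -0.02, "rz": -0.03}
    - {"hand": -0.3, "tx": -3, "ty": -10, "tz": 0, "rx": -0.004, "ry": -0.045, "rz": -0.06}
    - {"hand": -0.3, "tx": -4.5, "ty": -15, "tz": 0, "rx": -0.006, "ry": -0.07, "rz": -0.09}
    - {"hand": -0.3, "tx": -6, "ty": -20, "tz": 0, "rx": -0.008, "ry": -0.1, "rz": -0.12}
    - {"hand": -0.3, "tx": -7.3, "ty": -25, "tz": 0, "rx": -0.01, "ry": -0.12, "rz": -0.15}
    - {"hand": -0.3, "tx": -8.3, "ty": -28.5, "tz": 0, "rx": -0.012, "ry": -0.14, "rz": -0.174}
    - {"hand": -0.3, "tx": -8.7, "ty": -30.1, "tz": 1, "rx": -0.012, "ry": -0.14, "rz": -0.174}
    - {"hand": -0.3, "tx": -8.7, "ty": -30.1, "tz": 2.5, "rx": -0.012, "ry": -0.14, "rz": -0.174}
    - {"hand": -0.3, "tx": -8.7, "ty": -30.1, "tz": 2.5, "rx": -0.012, "ry": -0.14, "rz": -0.174}
    - {"hand": -0.3, "tx": -8.7, "ty": -30.1, "tz": 2.5, "rx": -0.012, "ry": -0.14, "rz": -0.174}

```text
time_s: 5.9
eef_pos: [0.5418, -0.1335, 0.0552]
tcp_rot: [0.062, 0.996, -0.004, 0.068]
ft_force: [0.5, -0.2, -1.2]
width: 0.0369
```

```bash
cat >> h.py <<'E'
def model():
    # predicted board corners (top face) given current tcp
    s=r.sense(); R=Ro.from_quat(s["tcp_rot"])
    B=R*Ro.from_matrix(np.diag([-1.,1,-1]))
    f=lambda p:s["eef_pos"]+B.apply(np.array(p)/1e3-TB)
    return {k:f(v) for k,v in dict(fl=(0,63.5,4),fr=(0,-63.5,4),hr=(178,-63.5,4),hl=(178,63.5,4)).items()},B
def frame_pts(z=18,hx=111.5,hy=86):
    F=Ro.from_euler('z',FY,degrees=True)
    return [FC+F.apply(np.array([a,b,z])/1e3) for a,b in((-hx,hy),(-hx,-hy),(hx,-hy),(hx,hy))]
def show(name):
    out=[]
    for c in("top","scene"):
        im=cams.grab_frame(c); M,_=model(); k=5
        u,v=proj(c,(.545,-.13,.02)).astype(int); u0,v0=u-65,v-58
        cr=cv2.resize(im[v0:v0+116,u0:u0+130],None,fx=k,fy=k,interpolation=cv2.INTER_CUBIC)
        o=cr.copy()
        for L,col in((list(M.values()),(255,0,0)),(frame_pts(),(0,255,0)),(frame_pts(8,91.5,66),(0,255,255))):
            q=np.array([(proj(c,X)-(u0,v0)+.5)*k for X in L]); cv2.polylines(o,[np.int32(q*8)],True,col,1,cv2.LINE_AA,3)
        out.append(cv2.resize(o,(400,357),interpolation=cv2.INTER_AREA)); cv2.imwrite(f"pics/{name}_{c}.png",o); cv2.imwrite(f"pics/{name}_{c}_raw.png",cr)
    cv2.imwrite(f"pics/{name}.png",np.hstack(out))
E
python3 - <<'E'
from h import *
s=r.sense(); print(s["eef_pos"],s["ft_force"],s["width"]); place(-78,43,8); show("p1")
E
```

```text
[ 0.54179804 -0.13354495  0.05523278] [ 0.48915542 -0.17827991 -1.21447308] 0.03692226048296089
tcp target [ 0.5432 -0.1353  0.0573]
t(cm) [-0.18 -0.16 -0.19] r [ 0.0015 -0.0035  0.0011] tool axes:
 [[-0.983  0.124  0.135]
 [ 0.123  0.992 -0.015]
 [-0.136  0.001 -0.991]]
```

View pics/p1.png

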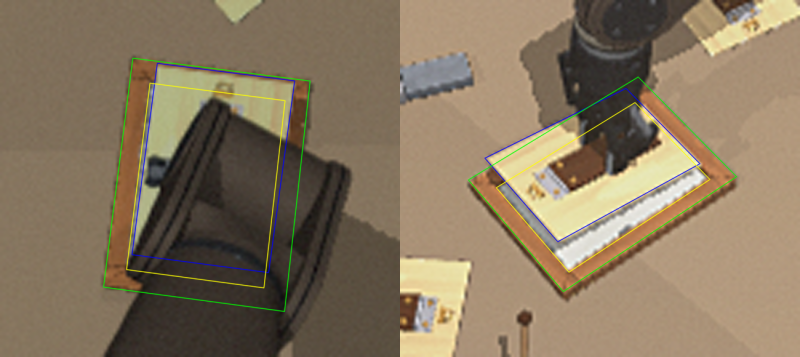

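```bash
cat > fit.py <<'E'
from h import *
from scipy.optimize import minimize
def sil(c,box,p,S=8):
    (lx,ly,lz)=box; R=Ro.from_euler('z',p[2],degrees=True)
    q=np.array([proj(c,R.apply([sx*lx/2,sy*ly/2,z])/1e3+[p[0]/1e3,p[1]/1e3,0]) for sx in(-1,1) for sy in(-1,1) for z in(0,lz)])
    m=np.zeros((420*S,560*S),np.uint8); cv2.fillConvexPoly(m,np.int32(np.round(cv2.convexHull(((q+.5)*S*16).astype(np.float32))[:,0])),255,shift=4)
    return m,q
def fit(c,im,box,p0,mask):
    S=8
    def cost(p):
        m,_=sil(c,box,p,S); m=cv2.resize(m,(560,420),interpolation=cv2.INTER_AREA)/255.
        return np.abs(m-mask).sum()
    o=minimize(cost,p0,method="Nelder-Mead",options=dict(initial_simplex=np.array([p0,*[np.array(p0)+d for d in((4,0,0),(0,4,0),(0,0,1.5))]]),xatol=.05,fatol=.1,maxiter=120))
    return np.round(o.x,2),round(o.fun,1)
for c in("top","scene"):
    im=cv2.imread(f"pics/{c}0.png"); hsv=cv2.cvtColor(im,cv2.COLOR_BGR2HSV)
    for nm,box,p0 in(("frame",(223,172,18),(543,-135.3,-7.2)),("board",(178,127,4),(558.5,176,-17.2))):
        big,_=sil(c,(box[0]+30,box[1]+30,box[2]),p0); big=cv2.resize(big,(560,420))>0
        bgm=np.median(im[big & ~(cv2.resize(sil(c,(box[0]+12,box[1]+12,box[2]),p0)[0],(560,420))>0)],axis=0)
        # soft distance from table colour in chroma
        lab=cv2.cvtColor(im,cv2.COLOR_BGR2LAB).astype(float); bl=cv2.cvtColor(np.uint8([[bgm]]),cv2.COLOR_BGR2LAB)[0,0].astype(float)
        d=np.hypot(lab[...,1]-bl[1],lab[...,2]-bl[2])
        m=(d>(8 if nm=="frame" else 9)).astype(np.uint8)&big
        cs=max(cv2.findContours(m.astype(np.uint8),0,1)[0],key=cv2.contourArea); mm=np.zeros((420,560),np.uint8); cv2.drawContours(mm,[cs],-1,1,-1)
        print(c,nm,fit(c,im,box,p0,mm.astype(float)),mm.sum())
E
python3 fit.py
```

```text
top frame (array([ 544.3 , -135.21,   -7.04]), np.float64(92.3)) 4386
top board (array([557.32, 176.31, -17.29]), np.float64(83.1)) 2449
scene frame (array([ 541.7 , -138.98,   -6.72]), np.float64(224.8)) 3049
scene board (array([557.29, 176.77, -17.63]), np.float64(100.2)) 2275
```

```bash
sed -i 's/^FC=.*/FC=np.array([.5435,-.1352,0]); FY=-7.1; TB=np.array([.0806,0,.0033])/' h.py
python3 - <<'E'
from h import *
s=r.sense(); print(s["eef_pos"],s["ft_force"],s["width"]); place(-77,13,8)
E
```

```text
[ 0.54317916 -0.1338954   0.05698604] [ 0.86500034  0.00497785 -0.95594804] 0.03728502713175858
tcp target [ 0.5458 -0.1355  0.0275]
t(cm) [ 0.13 -0.13  2.96] r [ 0.0002 -0.      0.0003] tool axes:
 [[-0.983  0.123  0.138]
 [ 0.122  0.992 -0.017]
 [-0.139  0.    -0.99 ]]
```

Call:
play_rows:
  plan:
    - {"hand": -0.3, "tx": 0.1, "ty": -0.1, "tz": 1, "rx": 0, "ry": 0, "rz": 0}
    - {"hand": -0.3, "tx": 0.1, "ty": -0.1, "tz": 2, "rx": 0, "ry": 0, "rz": 0}
    - {"hand": -0.3, "tx": 0.1, "ty": -0.1, "tz": 2.7, "rx": 0, "ry": 0, "rz": 0}
    - {"hand": -0.3, "tx": 0.13, "ty": -0.13, "tz": 2.95, "rx": 0, "ry": 0, "rz": 0}
    - {"hand": -0.3, "tx": 0.13, "ty": -0.13, "tz": 2.95, "rx": 0, "ry": 0, "rz": 0}

```text
time_s: 6.5
eef_pos: [0.5454, -0.1367, 0.027]
tcp_rot: [0.063, 0.996, -0.004, 0.069]
ft_force: [-0.0, -0.3, -1.1]
width: 0.0373
```

```bash
python3 - <<'E'
from h import *
show("p2"); s=r.sense(); print(s["eef_pos"],s["ft_force"],s["torque"]); place(-77,9,8)
a=cv2.imread("pics/p2_scene.png"); b=cv2.imread("pics/p2_top.png"); cv2.imwrite("pics/p2v.png",cv2.resize(a,(780,696))[:600])
E
```

```text
[ 0.54598145 -0.13702409  0.02798341] [-0.05528106  0.90327438 -2.0596989 ] [-0.00450984  0.12264131  0.00046347]
tcp target [ 0.5458 -0.1355  0.0235]
t(cm) [0.1  0.15 0.44] r [-0.0005  0.0009 -0.0017] tool axes:
 [[-0.982  0.125  0.139]
 [ 0.124  0.992 -0.018]
 [-0.14  -0.    -0.99 ]]
```

View pics/p2v.png

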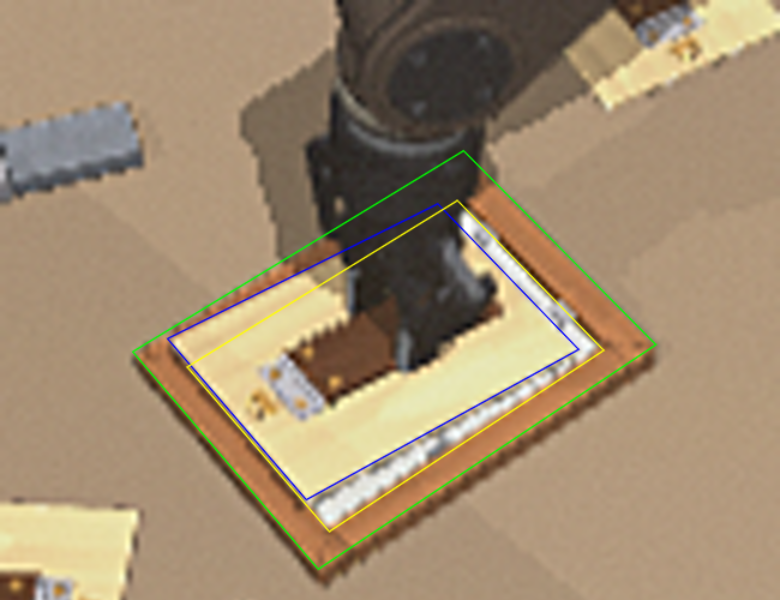

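Call:
play_rows:
  plan:
    - {"hand": -0.3, "tx": 0.1, "ty": 0.1, "tz": 0.2, "rx": 0, "ry": 0, "rz": 0}
    - {"hand": -0.3, "tx": 0.1, "ty": 0.1, "tz": 0.3, "rx": 0, "ry": 0, "rz": 0}
    - {"hand": -0.3, "tx": 0.1, "ty": 0.1, "tz": 0.4, "rx": 0, "ry": 0, "rz": 0}
    - {"hand": -0.3, "tx": 0.1, "ty": 0.1, "tz": 0.4, "rx": 0, "ry": 0, "rz": 0}

```text
time_s: 7.0
eef_pos: [0.5455, -0.1358, 0.0238]
tcp_rot: [0.063, 0.996, -0.004, 0.07]
ft_force: [-0.2, -0.4, -1.8]
width: 0.037
```

```bash
python3 - <<'E'
from h import *
for i in range(5):
    cams.grab_frame("top"); s=r.sense(); print(np.round(s["eef_pos"],4),s["ft_force"].round(1) if hasattr(s["ft_force"],'round') else s["ft_force"],s["torque"])
place(-77,9,8)
E
```

```text
[ 0.5455 -0.1359  0.0238] [ 0.2 -0.1 -1.1] [ 0.00314173  0.11249821 -0.0177458 ]
[ 0.5456 -0.1359  0.0239] [-0.5 -0.2 -1.7] [-0.03729206  0.05235307 -0.00853373]
[ 0.5456 -0.1359  0.0239] [ 0.8  1.1 -1.8] [ 0.03147683  0.11945714 -0.01592285]
[ 0.5456 -0.1359  0.0239] [ 0.5 -0.3 -1.2] [ 0.00073984  0.0671732  -0.03305917]
[ 0.5456 -0.1359  0.0239] [-0.7 -0.1 -1.3] [0.05897971 0.09169671 0.03580972]
tcp target [ 0.5458 -0.1355  0.0235]
t(cm) [-0.01  0.05  0.04] r [-0.0005  0.0009 -0.0015] tool axes:
 [[-0.982  0.125  0.139]
 [ 0.124  0.992 -0.018]
 [-0.14  -0.    -0.99 ]]
```

Call:
play_rows:
  plan:
    - {"hand": -0.3, "tx": 0.01, "ty": 0.05, "tz": 0.07, "rx": 0, "ry": 0, "rz": 0}
    - {"hand": -0.3, "tx": 0.02, "ty": 0.05, "tz": 0.14, "rx": 0, "ry": 0, "rz": 0}
    - {"hand": -0.3, "tx": 0.02, "ty": 0.05, "tz": 0.14, "rx": 0, "ry": 0, "rz": 0}

```text
time_s: 7.55
eef_pos: [0.5455, -0.1353, 0.0223]
tcp_rot: [0.063, 0.996, -0.004, 0.07]
ft_force: [-0.0, 0.2, -1.7]
width: 0.0371
```

Call:
play_rows:
  plan:
    - {"hand": -0.3, "tx": 0.005, "ty": 0, "tz": 0.05, "rx": 0, "ry": 0, "rz": 0}
    - {"hand": -0.3, "tx": 0.01, "ty": 0, "tz": 0.1, "rx": 0, "ry": 0, "rz": 0}
    - {"hand": -0.3, "tx": 0.01, "ty": 0, "tz": 0.1, "rx": 0, "ry": 0, "rz": 0}

```text
time_s: 7.85
eef_pos: [0.5457, -0.1354, 0.0215]
tcp_rot: [0.063, 0.996, -0.004, 0.07]
ft_force: [-0.6, -0.2, 0.0]
width: 0.0373
```

Call:
play_rows:
  plan:
    - {"hand": -0.3, "tx": 0.005, "ty": 0, "tz": 0.05, "rx": 0, "ry": 0, "rz": 0}
    - {"hand": -0.3, "tx": 0.005, "ty": 0, "tz": 0.05, "rx": 0, "ry": 0, "rz": 0}

```text
time_s: 8.05
eef_pos: [0.5458, -0.1354, 0.0211]
tcp_rot: [0.063, 0.996, -0.005, 0.07]
ft_force: [0.4, 1.1, 0.0]
width: 0.0371
```

Call:
play_rows:
  plan:
    - {"hand": -0.3, "tx": 0, "ty": 0, "tz": -0.06, "rx": 0, "ry": 0, "rz": 0}
    - {"hand": -0.3, "tx": 0.3, "ty": 0, "tz": -0.1, "rx": 0, "ry": 0, "rz": 0}
    - {"hand": -0.3, "tx": 0.6, "ty": 0, "tz": -0.145, "rx": 0, "ry": 0, "rz": 0}
    - {"hand": -0.3, "tx": 0.8, "ty": 0, "tz": -0.17, "rx": 0, "ry": 0, "rz": 0}
    - {"hand": -0.3, "tx": 0.8, "ty": 0, "tz": -0.17, "rx": 0, "ry": 0, "rz": 0}

```text
time_s: 8.55
eef_pos: [0.537, -0.1343, 0.0214]
tcp_rot: [0.063, 0.996, -0.004, 0.07]
ft_force: [-1.2, 0.2, -0.7]
width: 0.037
```

```bash
python3 - <<'E'
from h import *
show("p3"); s=r.sense(); print(s["eef_pos"],s["ft_force"],s["torque"]); place(-91,8.4,8)
a=cv2.imread("pics/p3_scene_raw.png"); b=cv2.imread("pics/p3_scene.png");cv2.imwrite("pics/p3v.png",np.hstack([cv2.resize(x[60:480,100:600],(400,336)) for x in(a,b)]))
E
```

```text
[ 0.53716494 -0.13428019  0.0213384 ] [-0.48695028 -0.66296384 -1.24902906] [0.07710007 0.32612893 0.02412832]
tcp target [ 0.5319 -0.1338  0.0229]
t(cm) [ 0.5  -0.01 -0.23] r [-0.0003 -0.0001 -0.0014] tool axes:
 [[-0.983  0.125  0.138]
 [ 0.124  0.992 -0.018]
 [-0.139 -0.    -0.99 ]]
```

View pics/p3v.png

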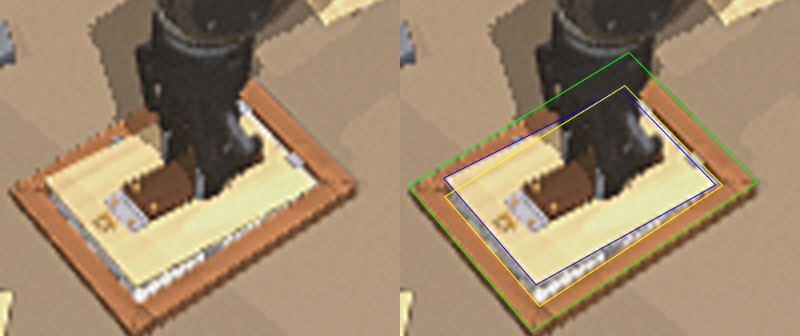

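Call:
play_rows:
  plan:
    - {"hand": -0.3, "tx": 0, "ty": 0, "tz": -0.04, "rx": 0, "ry": 0, "rz": 0}
    - {"hand": -0.3, "tx": 0, "ty": 0, "tz": -0.04, "rx": 0, "ry": 0, "rz": 0}

```text
time_s: 8.85
eef_pos: [0.5375, -0.1343, 0.0218]
tcp_rot: [0.063, 0.996, -0.004, 0.07]
ft_force: [-0.7, 0.7, -1.1]
width: 0.0371
```

```bash
cat >> h.py <<'E'
def ft(n=4):
    A=[]
    for i in range(n):
        cams.grab_frame("scene"); s=r.sense(); A.append(np.r_[s["ft_force"],s["torque"]])
    print("t",round(s["time_s"],2),"pos",np.round(s["eef_pos"],4),"F",np.mean(A,0).round(2),"w",round(s["width"],4))
E
python3 -c "
from h import *
ft()"
```

```text
t 9.05 pos [ 0.5375 -0.1343  0.0218] F [-0.46  0.25 -1.42  0.03  0.19  0.03] w 0.0371
```

Call:
play_rows:
  plan:
    - {"hand": -0.3, "tx": 0.15, "ty": 0, "tz": -0.02, "rx": 0, "ry": 0, "rz": 0}
    - {"hand": -0.3, "tx": 0.3, "ty": 0, "tz": -0.04, "rx": 0, "ry": 0, "rz": 0}
    - {"hand": -0.3, "tx": 0.3, "ty": 0, "tz": -0.04, "rx": 0, "ry": 0, "rz": 0}

```text
time_s: 9.35
eef_pos: [0.5343, -0.1339, 0.0218]
tcp_rot: [0.063, 0.996, -0.005, 0.07]
ft_force: [-0.1, -0.0, -0.7]
width: 0.037
```

```bash
python3 -c "
from h import *
ft(3)"
```

```text
t 9.5 pos [ 0.5344 -0.1339  0.0218] F [-0.25 -0.1  -1.05  0.04  0.16  0.03] w 0.0366
```

Call:
play_rows:
  plan:
    - {"hand": -0.3, "tx": 0.1, "ty": 0, "tz": -0.015, "rx": 0, "ry": 0, "rz": 0}
    - {"hand": -0.3, "tx": 0.15, "ty": 0, "tz": -0.02, "rx": 0, "ry": 0, "rz": 0}
    - {"hand": -0.3, "tx": 0.15, "ty": 0, "tz": -0.02, "rx": 0, "ry": 0, "rz": 0}

```text
time_s: 9.8
eef_pos: [0.533, -0.1338, 0.0219]
tcp_rot: [0.063, 0.996, -0.005, 0.07]
ft_force: [0.5, 0.0, -0.3]
width: 0.037
```

```bash
python3 -c "
from h import *
ft(3)"
```

```text
t 9.95 pos [ 0.533  -0.1338  0.0218] F [-0.09 -0.15 -1.23  0.06  0.13  0.01] w 0.037
```

Call:
play_rows:
  plan:
    - {"hand": -0.3, "tx": 0.05, "ty": 0, "tz": -0.01, "rx": 0, "ry": 0, "rz": 0}
    - {"hand": -0.3, "tx": 0.1, "ty": 0, "tz": -0.015, "rx": 0, "ry": 0, "rz": 0}
    - {"hand": -0.3, "tx": 0.1, "ty": 0, "tz": -0.015, "rx": 0, "ry": 0, "rz": 0}

```text
time_s: 10.25
eef_pos: [0.5324, -0.1338, 0.0221]
tcp_rot: [0.063, 0.996, -0.005, 0.071]
ft_force: [1.8, 0.6, -1.6]
width: 0.0372
```

```bash
python3 -c "
from h import *
ft(3)"
```

```text
t 10.4 pos [ 0.5324 -0.1338  0.0221] F [ 1.38  0.81 -0.42  0.11 -0.2   0.07] w 0.0372
```

```bash
python3 - <<'E'
from h import *
s=r.sense(); now=Ro.from_quat(s["tcp_rot"]); B=now*Ro.from_matrix(np.diag([-1.,1,-1])); p=s["eef_pos"]
e=B.as_euler('ZYX',degrees=True); print("yaw pitch roll",e.round(2))
foot=p-B.apply(TB); print("foot",foot.round(4), "frame coords",Ro.from_euler('z',-FY,degrees=True).apply(foot-FC).round(4))
for th in(6,4,2,0):
    Bn=Ro.from_euler('ZYX',[e[0],-th,0],degrees=True); pn=foot+np.array([0,0,-.0004*(8-th)/8])+Bn.apply(TB)
    print(th,(now.inv().apply(pn-p)*100).round(3),(B.inv()*Bn*1).as_rotvec().round(4),(now.inv()*(Bn*Ro.from_matrix(np.diag([-1.,1,-1])))).as_rotvec().round(4))
E
```

```text
yaw pitch roll [-7.2  -8.1  -0.02]
foot [ 0.4537 -0.1238  0.0075] frame coords [-0.0905  0.0002  0.0075]Traceback (most recent call last):
  File "<stdin>", line 7, in <module>
TypeError: Argument 'other' has incorrect type (expected scipy.spatial.transform._rotation.Rotation, got int)
```

```bash
python3 - <<'E'
from h import *
s=r.sense(); now=Ro.from_quat(s["tcp_rot"]); D=Ro.from_matrix(np.diag([-1.,1,-1])); B=now*D; p=s["eef_pos"]
e=B.as_euler('ZYX',degrees=True); foot=p-B.apply(TB)
for th in(6,4,2,0):
    Bn=Ro.from_euler('ZYX',[e[0],-th,0],degrees=True); pn=foot+np.array([0,0,-.0004*(8-th)/8])+Bn.apply(TB)
    print(th,pn.round(4),(now.inv().apply(pn-p)*100).round(3),(now.inv()*Bn*D).as_rotvec().round(4))
E
```

```text
6 [ 0.5329 -0.1338  0.0191] [-0.005 -0.     0.306] [-0.0004  0.0367 -0.    ]
4 [ 0.5333 -0.1339  0.0162] [-0.     0.     0.597] [-0.0004  0.0716 -0.    ]
2 [ 0.5335 -0.1339  0.0133] [0.015 0.    0.888] [-0.0004  0.1065 -0.    ]
0 [ 0.5337 -0.1339  0.0104] [0.04  0.    1.179] [-0.0004  0.1414 -0.    ]
```

Call:
play_rows:
  plan:
    - {"hand": -0.3, "tx": 0, "ty": 0, "tz": 0.15, "rx": 0, "ry": 0.018, "rz": 0}
    - {"hand": -0.3, "tx": 0, "ty": 0, "tz": 0.3, "rx": 0, "ry": 0.036, "rz": 0}
    - {"hand": -0.3, "tx": 0, "ty": 0, "tz": 0.45, "rx": 0, "ry": 0.054, "rz": 0}
    - {"hand": -0.3, "tx": 0, "ty": 0, "tz": 0.6, "rx": 0, "ry": 0.072, "rz": 0}
    - {"hand": -0.3, "tx": 0.01, "ty": 0, "tz": 0.75, "rx": 0, "ry": 0.09, "rz": 0}
    - {"hand": -0.3, "tx": 0.015, "ty": 0, "tz": 0.88, "rx": 0, "ry": 0.107, "rz": 0}
    - {"hand": -0.3, "tx": 0.015, "ty": 0, "tz": 0.88, "rx": 0, "ry": 0.107, "rz": 0}

```text
time_s: 11.1
eef_pos: [0.5331, -0.1338, 0.0128]
tcp_rot: [0.063, 0.998, -0.001, 0.016]
ft_force: [2.1, -0.4, -0.8]
width: 0.037
```

```bash
python3 -c "
from h import *
ft(3); place(-91,8,0)"
```

```text
t 11.25 pos [ 0.5331 -0.1339  0.0131] F [ 1.25 -0.52  0.09  0.04 -0.16  0.05] w 0.0371
tcp target [ 0.5332 -0.1339  0.0113]
t(cm) [-0.01 -0.    0.18] r [-0.0004  0.0334 -0.0014] tool axes:
 [[-0.992  0.125  0.033]
 [ 0.125  0.992 -0.005]
 [-0.033 -0.    -0.999]]
```

Call:
play_rows:
  plan:
    - {"hand": -0.3, "tx": -0.01, "ty": 0, "tz": 0.1, "rx": 0, "ry": 0.012, "rz": 0}
    - {"hand": -0.3, "tx": -0.02, "ty": 0, "tz": 0.2, "rx": 0, "ry": 0.024, "rz": 0}
    - {"hand": -0.3, "tx": -0.02, "ty": 0, "tz": 0.27, "rx": 0, "ry": 0.0335, "rz": 0}
    - {"hand": -0.3, "tx": -0.02, "ty": 0, "tz": 0.27, "rx": 0, "ry": 0.0335, "rz": 0}

```text
time_s: 11.65
eef_pos: [0.5331, -0.1339, 0.0113]
tcp_rot: [0.063, 0.998, 0.0, -0.001]
ft_force: [-3.1, 0.2, 6.9]
width: 0.0368
```

```bash
python3 -c "
from h import *
ft(3); show('p4')
a=cv2.imread('pics/p4_scene_raw.png'); b=cv2.imread('pics/p4_scene.png');cv2.imwrite('pics/p4v.png',np.hstack([cv2.resize(x[60:480,100:600],(400,336)) for x in(a,b)]))"
```

```text
t 11.8 pos [ 0.5331 -0.1339  0.0112] F [-2.29  0.09  6.28  0.15  0.4   0.02] w 0.0369
```

View pics/p4v.png

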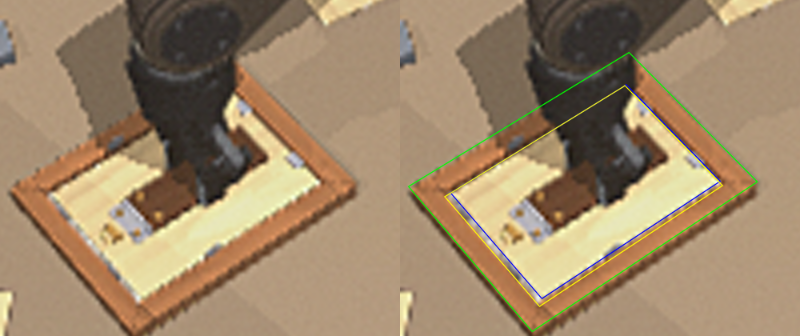

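Call:
play_rows:
  plan:
    - {"hand": -0.3, "tx": 0.02, "ty": 0, "tz": 0.05, "rx": 0, "ry": 0, "rz": 0}
    - {"hand": -0.3, "tx": 0.02, "ty": 0, "tz": 0.1, "rx": 0, "ry": 0, "rz": 0}
    - {"hand": -0.3, "tx": 0.02, "ty": 0, "tz": 0.1, "rx": 0, "ry": 0, "rz": 0}

```text
time_s: 12.2
eef_pos: [0.5331, -0.1339, 0.0112]
tcp_rot: [0.063, 0.998, 0.0, -0.001]
ft_force: [-4.4, 2.2, 11.8]
width: 0.0371
```

```bash
python3 -c "
from h import *
ft(4)"
```

```text
t 12.4 pos [ 0.5331 -0.1339  0.0112] F [-4.250e+00  1.600e+00  1.164e+01  3.300e-01  7.200e-01  1.000e-02] w 0.0372
```

Call:
play_rows:
  plan:
    - {"hand": -0.3, "tx": 0.04, "ty": 0.02, "tz": 0.03, "rx": 0, "ry": 0, "rz": 0}
    - {"hand": -0.3, "tx": 0.08, "ty": 0.02, "tz": 0.06, "rx": 0, "ry": 0, "rz": 0}
    - {"hand": -0.3, "tx": 0.08, "ty": 0.02, "tz": 0.06, "rx": 0, "ry": 0, "rz": 0}

```text
time_s: 12.7
eef_pos: [0.5331, -0.1339, 0.0112]
tcp_rot: [0.063, 0.998, -0.0, -0.0]
ft_force: [-3.7, 1.3, 12.5]
width: 0.0369
```

```bash
python3 -c "
from h import *
ft(4)"
```

```text
t 12.9 pos [ 0.5331 -0.1339  0.0112] F [-3.8   1.7  12.24  0.31  0.62  0.03] w 0.0367
```

Call:
play_rows:
  plan:
    - {"hand": -0.3, "tx": 0.05, "ty": -0.04, "tz": 0.06, "rx": 0, "ry": 0, "rz": 0}
    - {"hand": -0.3, "tx": 0.1, "ty": -0.04, "tz": 0.12, "rx": 0, "ry": 0, "rz": 0}
    - {"hand": -0.3, "tx": 0.1, "ty": -0.04, "tz": 0.12, "rx": 0, "ry": 0, "rz": 0}

```text
time_s: 13.2
eef_pos: [0.5331, -0.1339, 0.0112]
tcp_rot: [0.063, 0.998, 0.0, 0.001]
ft_force: [-3.6, 3.3, 16.5]
width: 0.037
```

```bash
python3 -c "
from h import *
ft(4); show('p5')
a=cv2.imread('pics/p5_scene_raw.png'); b=cv2.imread('pics/p5_scene.png');cv2.imwrite('pics/p5v.png',np.hstack([cv2.resize(x[60:480,100:600],(400,336)) for x in(a,b)]))"
```

```text
t 13.4 pos [ 0.5331 -0.1339  0.0112] F [-3.78  3.63 17.29  0.73  0.63  0.04] w 0.0372
```

View pics/p5v.png

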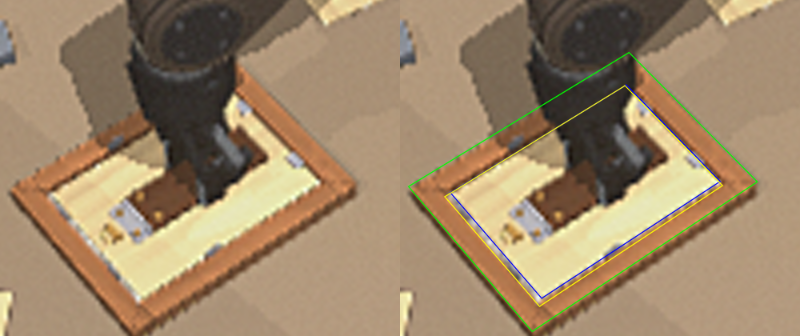

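Call:
play_rows:
  plan:
    - {"hand": -0.3, "tx": 0.04, "ty": 0.05, "tz": 0.01, "rx": 0, "ry": 0, "rz": 0}
    - {"hand": -0.3, "tx": 0.04, "ty": 0.05, "tz": 0.01, "rx": 0, "ry": 0, "rz": 0}
    - {"hand": -0.3, "tx": 0.04, "ty": 0.05, "tz": 0.01, "rx": 0, "ry": 0, "rz": 0}

```text
time_s: 13.8
eef_pos: [0.5331, -0.1339, 0.0112]
tcp_rot: [0.063, 0.998, -0.0, 0.001]
ft_force: [-2.7, 2.6, 16.8]
width: 0.0374
```

```bash
python3 -c "
from h import *
ft(4)
s=r.sense(); print(s['tcp_rot'])
if 10<s['ft_force'][2]<25: print(ticket.hand_in())"
```

```text
t 14.0 pos [ 0.5331 -0.1339  0.0112] F [-3.    2.58 16.61  0.53  0.53  0.03] w 0.037
[ 6.27080560e-02  9.98031068e-01 -4.82748365e-04  1.20558791e-03]
the job is handed in; nothing more can be done
None
```

I gripped the leftmost backboard by its strut and slid its foot edge, tilted about 8°, under both tabs until it lightly touched the foot wall. I then laid it flat and handed the job in at about 14 s, still holding it and pressing down.

**Last checks:**
- **Seating:** the tool was level to about 0.1° and its height (11.2 mm) matched the board lying flat on the picture. The last image, taken just before a final small sideways correction, shows both foot tabs over the board.
- **Frame:** it still matches the outline I measured at the start, to within what the pictures can show.
- **Press:** the wrist sensor read about 17 N down, or about 18 N allowing for the board's weight. I picked this as firm but safe, since no cracking force was given.
- **Tabs:** I did not measure their angles directly. No force that would suggest prying showed up while the board slid in.

**Things that disagreed or remain:**
- **Sideways load:** about 4 N was still acting on the tool at hand-in. The tool position held steady while pressing, so friction appears to be holding it.
- **Scene-camera fit of the frame:** the outline fit was poor and differed from the top camera's by about 3–4 mm. I used a value close to the top camera's and relied on touch for the final position.
- **First move call:** it was refused because some keys were missing, and nothing moved.

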